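Close the fuse drying pot with its vented lid

TASK

Press the green start button on the grey drying station fully down and let it spring back. Then carry the nested lid set (vented inner lid with the orange cover resting on it) by the inner lid's black knob, lower it gently onto the station's pot until the inner lid is fully seated, and let go. Finally take the orange cover by its white collar and lift it alone, straight up and level, until all of it is above the black knob, leaving the inner lid seated; finish while still holding the cover still there above the pot, and do not disturb the other things on the table.

Things in the scene. Friction and masses are not known exactly. Their poses are not given: they have to be found in the camera images.
- dryer: grey drying station, fixed, housing 180 (x) x 240 (y) mm with its deck 60 mm above the table; origin under its centre, z up, its front faces -x. A round open aluminium pot stands out of the deck, centred 45 mm to +y of the origin: outside diameter 120, inside diameter 112, rim 45 mm above the deck (105 mm above the table). It holds fuses that stay well below the lid. It may stand left or right of the lid set, turned up to 0.35 rad
- seat (a point): point on the pot's axis, 12 mm below its rim: where the origin (underside centre) of the inner lid lies when it is fully seated; axes as the station's
- start_button (a joint): travel of the green push button, m: 0 released, 0.006 fully down; a spring that needs about 5 N at the bottom
- start_button_top (a point): centre of the button's top face; the button is 30 mm across, on a black housing on the station's deck, 83 mm to -y of the station's origin; pressed straight down
- inner_lid: vented aluminium lid, origin under its centre, z up, 0.25 kg; starts on a black disc 6 mm high. Plug 102 mm across (chamfered), 12 high, fits the pot with about 4 mm play all round; flange 120 across, 5 thick, rests on the rim; a round black knob stem, diameter 20, rises on the axis to 95 mm above the origin, 33 mm out of the cover's collar. Gripped by the stem it carries the cover too
- knob (a point): on the axis of the black knob stem, 11 mm below its top and 84 mm above the inner lid's origin; the collar's top lies 22 mm below this point while the lids are nested
- cover: orange round cover, about 0.16 kg, 140 mm across, resting loosely on the inner lid's flange; origin at the centre of its lower edge, z up. Skirt 17 mm deep (inside diameter 132 mm), flat top 17 mm above the origin, and on it a white round collar (open tube) of outside diameter 50, inside diameter 38, 40 mm high, its top 57 mm above the origin. Nested, its origin lies 5 mm above the inner lid's; lifting it by 90 mm brings its lower edge level with the knob's top
- collar (a point): on the axis of the cover's white collar, 10 mm below the collar's top, 47 mm above the cover's origin, 30 mm above its flat top; while nested the black stem's top lies 43 mm above this point
- screwdriver: screwdriver, red handle, 170 mm long, lying between the task's things; origin at its underside, x along it towards the tip; bystander, not to be disturbed
- relay: grey plug-in relay, 50 x 36 x 65 mm, origin under its centre; bystander, not to be disturbed
- terminal: white terminal strip, 30 x 90 x 22 mm, lying beyond the lid set; origin under its centre; bystander, not to be disturbed
- tape: roll of yellow tape lying flat, 90 mm across, 20 mm high; origin under its centre; bystander, not to be disturbed
- carton: small cardboard carton, 90 x 120 x 70 mm; origin under its centre; bystander, not to be disturbed
- cleaner: blue spray can, 56 mm across, 150 mm tall; origin under its centre; bystander, not to be disturbed
- parts_bin: blue open plastic bin, 110 x 150 x 60 mm; origin under its centre; bystander, not to be disturbed
There are look-alikes about, which are no part of the job. There is more than one size of the cover; the job needs the largest.

How it is judged (in metres and radians):
On the way, in this order (a step that is already met when the one before it is completed fails the run):
1. the start button is pressed fully down (value of joint start_button above 0.005 m), for 0.05 s.
2. the start button is let go and springs back (value of joint start_button below 0.0015 m), for 0.1 s.
3. the nested set is seated on the pot, both lids together, and let go (horizontal distance between inner_lid and seat below 0.007 m and z of inner_lid in the frame of seat below 0.004 m and angle between inner_lid's own z axis and vertical below 0.06 rad and z of cover in the frame of inner_lid below 0.012 m and contact force between the fingers and inner_lid below 0.1 N and linear speed of inner_lid below 0.03 m/s), for 0.2 s.
At the end, for the whole second after the job is handed in: Inner lid seated (7 mm sideways, 4 mm up, 0.06 rad), touched by neither fingers nor cover. Cover held still in the fingers (over 1 N), its origin over 96 mm above the inner lid's, level within 0.2 rad, within 50 mm of the pot's axis. Button released (horizontal distance between inner_lid and seat below 0.007 m and z of inner_lid in the frame of seat below 0.004 m and angle between inner_lid's own z axis and vertical below 0.06 rad and z of cover in the frame of inner_lid above 0.096 m and horizontal distance between cover and seat below 0.05 m and angle between cover's own z axis and vertical below 0.2 rad and contact force between the fingers and cover above 1 N and contact force between cover and inner_lid below 0.05 N and contact force between the fingers and inner_lid below 0.1 N and linear speed of cover below 0.03 m/s and value of joint start_button below 0.0015 m); the arm keeps its last pose, push and grip.
It fails at once if the cover is lifted off the inner lid anywhere but with the inner lid seated on the pot, or the inner lid is disturbed while the cover is off (z of cover in the frame of inner_lid above 0.02 m and not (horizontal distance between inner_lid and seat below 0.007 m and z of inner_lid in the frame of seat below 0.004 m and angle between inner_lid's own z axis and vertical below 0.06 rad)).
It fails at once if the inner lid is dropped instead of lowered (falls faster than 0.4 m/s out of the fingers) (linear speed of inner_lid above 0.4 m/s and contact force between the fingers and inner_lid below 0.05 N).
It fails at once if the inner lid, held in the fingers, is pressed onto the station with more than 40 N (contact force between inner_lid and dryer above 40 N and contact force between the fingers and inner_lid above 0.5 N).
It fails at once if a bystander is moved more than 30 mm (distance of any of screwdriver, relay, terminal, tape, carton, cleaner, parts_bin from where it was at the start of the episode above 0.03 m).
It also fails if it takes over 64 s, if anything falls off the work surface, if the arm or the gripper's body presses on something with over 40 N, if the wrist force passes 120 N, or if a joint passes its speed limit or range.

ROBOT

A 6-joint arm with a two-finger parallel gripper is mounted at the origin on the work surface. World frame = base frame: x ahead of the robot, y to its left, z up, the work surface at z = 0. Lengths are in m, angles in degrees, forces in N, time in s.
With the tool pointing down it reaches from about 0.325 to 0.85 m from the base axis. Payload 15.5 kg.
Tool frame: the origin (TCP) lies midway between the tips of the shut fingers; the grasp point (between the pads) lies 19 mm behind it; y points along the fingers, x is the direction in which the jaws open and shut, and the axes are right-handed (so a half turn about y gives the same grasp; the last joint's range is limited). The gripper opens to 91 mm and grips with 3 to 60 N. Pads are 32 mm wide; open, the fingers measure 118 mm over their backs; the gripper's body (76 mm by 178 mm) begins 60 mm behind the grasp point.
Start: joints at [59.502, 28.281, 77.091, -0, 74.628, -5.472], TCP at [0.264, 0.566, 0.214] pointing down, gripper open.
Joint ranges: [-166.48, 166.48], [-47.26, 123.95], [12.59, 153.08], [-70.14, 250.14], [6.76, 159.57], [-176.63, 176.63]. Speed limits (degrees/s): [108.29, 108.29, 147.25, 172.46, 172.46, 172.46].

INTERFACE

Orientations are given as a 3x3 rotation matrix whose columns are the frame's x, y, z axes.
In Python, from bench import ctrl gives the robot as it stands. The module is installed in compiled form; this text tells all that it offers. Calls block until the motion is done:
- ctrl.goto(position, orientation): joint-space move of the TCP to a pose.
- ctrl.move_l(position, vel=0.15, ori=None, contact_N=None): straight line of the TCP; ori=None keeps the orientation; vel is the mean speed in m/s. With contact_N (N) it stops when the force on the tool has changed by that much, and returns True; else False.
- ctrl.movej(angles): joint-space move.
- ctrl.command_gripper(opening): opening from 0.0 (shut) to 1.0 (fully open); the grip force is fixed at half the most; returns when the fingers have stopped.
- ctrl.sleep(seconds).
- ctrl.ik(position, orientation): joint angles nearest the present ones, or None.
- ctrl.read_camera(name): name is "scene" or "side" or "wrist"; returns the picture (400x640x3 uint8, blue, green, red); there is no depth.
- ctrl.camera_params(name): a dict with "fx", "fy", "cx", "cy" (pixels), "D" ([k1, k2, p1, p2, k3] as OpenCV has them; the pictures are not rectified), "pose" (4x4, takes a point from camera to world coordinates); the wrist camera has in their place "T_tool_cam" (4x4, takes a point from camera to tool coordinates, whose origin is the TCP and whose axes are the tool frame's). Camera axes: x right, y up, looking along -z (the intrinsics and any distortion apply to the point x, -y, -z); pixel columns grow to the right and rows downward; lengths in m; the calibration is good to about 2 mm. A picture is of the moment at which its call begins: read the wrist's pose just before it. camera_params takes no time and is no camera call.
A pose or a line that the arm cannot do raises ctrl.MotionError and nothing moves.
- ctrl.sign_off(): hands the job in, once; it reports no verdict.
Readings, each from a call of its own:
- ctrl.current_t(): time.
- ctrl.current_q(): joint angles.
- ctrl.current_dq(): joint speeds.
- ctrl.current_effort(): joint torques, N m.
- ctrl.current_tool_pos(): TCP position.
- ctrl.current_eef_rot(): TCP orientation.
- ctrl.current_contact_force(): force on the tool from outside, world axes, zero at the start.
- ctrl.current_wrist_torque(): the same for the moment, N m.
- ctrl.current_grip_width(): opening from 0.0 (shut) to 1.0 (fully open).
Only numpy, scipy, OpenCV 4.12 (cv2) and the standard library are available. Lean on these libraries where they do the work, as an engineer would, in place of code of your own. Each camera call takes 0.05 s, during which the arm holds its last target.

## Working session

There is one attempt and no reset: what is moved stays moved. The work goes in short steps, each a Python script; the robot and the scene stay as the last script left them, time stands still between calls to the robot, and variables do not carry over. Pictures are saved under pics/ and viewed, and the job is handed in when it is done.

```bash
mkdir -p pics; python3 - <<'E'
from bench import ctrl
import cv2,numpy as np
np.set_printoptions(precision=4,suppress=True)
for n in ["scene","side","wrist"]:
    cv2.imwrite(f"pics/{n}0.png",ctrl.read_camera(n)); print(n,ctrl.camera_params(n))
print(ctrl.current_t(),ctrl.current_tool_pos(),ctrl.current_eef_rot())
E
```

```text
scene {'fx': 464.9386738606142, 'fy': 464.9386738606142, 'cx': 309.17279244216417, 'cy': 202.64898055165554, 'D': array([-0.0404,  0.    ,  0.    ,  0.    ,  0.    ]), 'pose': array([[ 0.6661, -0.5515,  0.5022,  1.2642],
       [ 0.7458,  0.4797, -0.4623, -0.6706],
       [ 0.014 ,  0.6824,  0.7308,  1.1233],
       [ 0.    ,  0.    ,  0.    ,  1.    ]])}
side {'fx': 451.0155182671969, 'fy': 451.0155182671969, 'cx': 314.37454335993175, 'cy': 197.59391749358764, 'D': array([-0.1057,  0.    ,  0.    ,  0.    ,  0.    ]), 'pose': array([[ 0.6962,  0.5475, -0.4643, -0.1026],
       [-0.7179,  0.5311, -0.4501, -0.6299],
       [ 0.0002,  0.6467,  0.7628,  1.1511],
       [ 0.    ,  0.    ,  0.    ,  1.    ]])}
wrist {'fx': 327.5922354424774, 'fy': 327.5922354424774, 'cx': 324.902253751488, 'cy': 200.03008554130406, 'D': array([-0.053,  0.   ,  0.   ,  0.   ,  0.   ]), 'T_tool_cam': array([[ 1.    , -0.0005, -0.0004,  0.0003],
       [-0.0003,  0.2595, -0.9657, -0.1714],
       [ 0.0006,  0.9657,  0.2595,  0.075 ],
       [ 0.    ,  0.    ,  0.    ,  1.    ]])}
0.15 [0.2643 0.5661 0.2135] [[ 0.423  -0.0004 -0.9061]
 [ 0.9061 -0.0008  0.423 ]
 [-0.0009 -1.      0.0001]]
```

View pics/scene0.png

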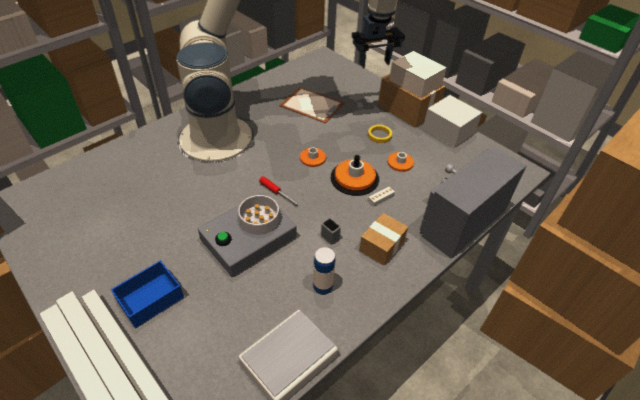

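View pics/side0.png

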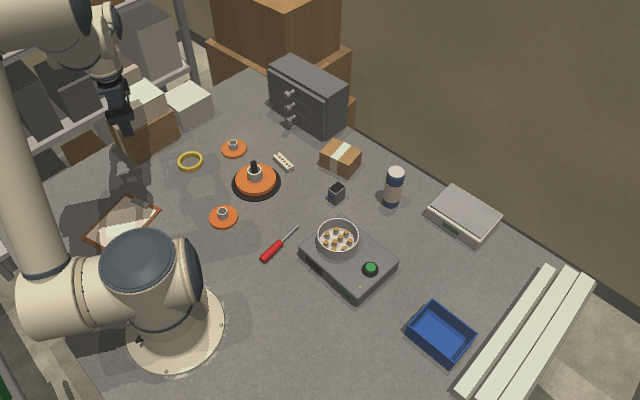

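View pics/wrist0.png

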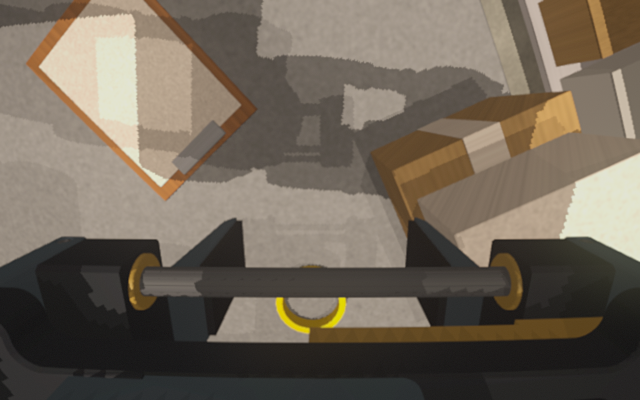

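The possible targets in the scene picture are the nested lid set with the black stem at (355,172), a small orange cover at (313,156) and another at (400,160). I choose (355,172), since it is the largest and has the stem and the black disc. Next I check it in close crops.

```bash
python3 - <<'E'
import cv2,numpy as np
a=cv2.imread('pics/scene0.png');b=cv2.imread('pics/side0.png')
c=lambda im,x,y,w,h,s:cv2.resize(im[y:y+h,x:x+w],None,fx=s,fy=s,interpolation=cv2.INTER_CUBIC)
cv2.imwrite('pics/c1.png',np.hstack([c(a,300,130,60*2,100,3.3),c(b,200,130,120,100,3.3)]))
cv2.imwrite('pics/c2.png',np.hstack([c(a,190,180,120,100,3.3),c(b,290,205,120,100,3.3)]))
E
```

```text
(no output)
```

View pics/c1.png

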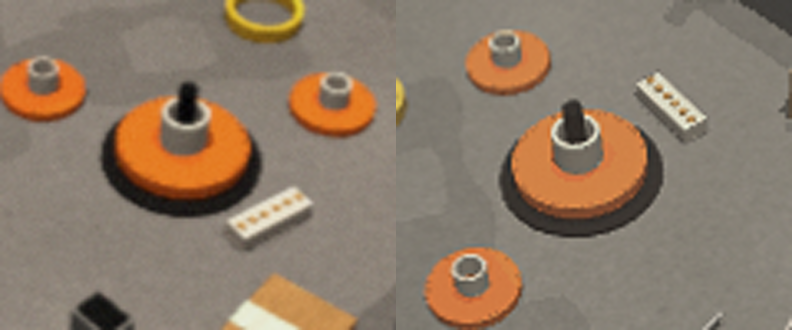

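View pics/c2.png

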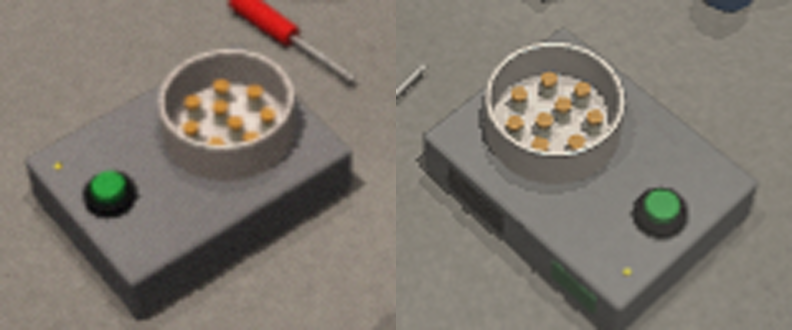

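```bash
cat > h.py <<'E'
import cv2,numpy as np
from scipy.optimize import least_squares
np.set_printoptions(precision=4,suppress=True)
def cam(ctrl,n,p=None,R=None):
    P=ctrl.camera_params(n); K=np.array([[P['fx'],0,P['cx']],[0,P['fy'],P['cy']],[0,0,1.]])
    if n=='wrist':
        T=np.eye(4);T[:3,:3]=R;T[:3,3]=p;T=T@P['T_tool_cam']
    else: T=P['pose']
    return K,np.array(P['D'],float),T
def proj(c,X):
    K,D,T=c; X=np.atleast_2d(X); Y=(X-T[:3,3])@T[:3,:3]; Y=Y*[1,-1,-1]
    return cv2.projectPoints(Y.reshape(-1,1,3),np.zeros(3),np.zeros(3),K,D)[0].reshape(-1,2)
def circ(c,r,n=120):
    a=np.linspace(0,2*np.pi,n,endpoint=False); return np.c_[c[0]+r*np.cos(a),c[1]+r*np.sin(a),np.full(n,c[2])]
def onplane(c,uv,z):
    f=lambda q:(proj(c,[q[0],q[1],z])[0]-uv)
    return least_squares(f,[0.5,0.]).x
E
python3 - <<'E'
from bench import ctrl
from h import *
im={n:cv2.imread(f'pics/{n}0.png') for n in('scene','side')}; C={n:cam(ctrl,n) for n in im}
# orange cover silhouette
ob={};gb={}
for n,box in(('scene',(328,130,384,200)),('side',(228,140,284,202))):
    x0,y0,x1,y1=box; s=cv2.cvtColor(im[n],cv2.COLOR_BGR2HSV)
    m=cv2.inRange(s,(3,130,90),(20,255,255)); mm=np.zeros_like(m);mm[y0:y1,x0:x1]=m[y0:y1,x0:x1]
    k=max(cv2.findContours(mm,0,1)[0],key=cv2.contourArea); h=cv2.convexHull(k)[:,0].astype(float); ob[n]=(h.min(0),h.max(0)); print(n,'orange',ob[n])
    g=cv2.inRange(s,(50,100,60),(75,255,255)); 
    if n=='scene': g[:210]=0;g[:,:200]=0;g[:,250:]=0
    else: g[:250]=0;g[285:]=0;g[:,:355]=0;g[:,390:]=0
    ys,xs=np.nonzero(g); gb[n]=np.array([xs.mean(),ys.mean()]); print('green',gb[n],len(xs))
def fb(f,q0):
    r=least_squares(f,q0); return r.x,np.sqrt(np.mean(r.fun**2))
def f(q,ns=('scene','side')):
    o=[]
    for n in ns:
        p=proj(C[n],np.r_[circ([*q[:2],.011],.07),circ([*q[:2],.028],.07)]); o+=[*(p.min(0)-ob[n][0]+.3),*(p.max(0)-ob[n][1]-.3)]
    return o
print('cover xy',fb(f,[.6,.1]),fb(lambda q:f(q,['scene']),[.6,.1])[0],fb(lambda q:f(q,['side']),[.6,.1])[0])
def tri(a,b):
    return fb(lambda q:np.r_[proj(C['scene'],q)[0]-a,proj(C['side'],q)[0]-b],[.6,0,.1])
print('button',tri(gb['scene'],gb['side']))
print('knobtop',tri([357,157.],[253,161.5]))
# pot rim: bounding extents of ellipse outer
rb={'scene':(np.array([190+158/3.3,180+48/3.3]),np.array([190+299/3.3,np.nan])),'side':(np.array([290+88/3.3,205+41/3.3]),np.array([290+229/3.3,np.nan]))}
def fr(q):
    o=[]
    for n in rb:
        p=proj(C[n],circ([*q,.105],.06)); e=np.r_[p.min(0)-rb[n][0],p.max(0)-rb[n][1]]; o+=list(e[:3])
    return o
print('pot',fb(fr,[.6,0]))
E
```

```text
scene orange (array([335., 159.]), array([375., 189.]))
green [222.2208 235.8442] 77
side orange (array([235., 163.]), array([275., 195.]))
green [370.36   266.5067] 75
cover xy (array([0.506 , 0.2408]), np.float64(0.5121983715380345)) [0.5069 0.2386] [0.5065 0.2428]
button (array([ 0.4787, -0.2838,  0.0778]), np.float64(0.3656388408967961))
knobtop (array([0.508 , 0.2406, 0.0984]), np.float64(0.6799927781680046))
pot (array([ 0.4853, -0.1546]), np.float64(0.7096449392558173))
```

```bash
cat >> h.py <<'E'
def ori(t):
    t=np.radians(t);x=np.array([np.cos(t),np.sin(t),0]);y=np.array([0,0,-1.]);return np.c_[x,y,np.cross(x,y)]
E
python3 - <<'E'
from bench import ctrl
from h import *
for n,uv in (('cab',(435,247)),('cab2',(422,200)),('cleaner',(324,290)),('relay',(331,238)),('bin',(148,305)),('box',(450,140)),('shaft',(290,203)),('handle',(262,182)),('carton',(365,255))):
    print(n,onplane(cam(ctrl,'scene'),uv,0))
for p in ([.4787,-.2838,.25],[.4787,-.2838,.075],[.506,.241,.074],[.506,.241,.24],[.485,-.155,.16],[.485,-.155,.3]):
    for t in (-90,-60,-30,-3,0,30,60,90):
        q=ctrl.ik(p,ori(t)); print(p,t,q)
E
```

```text
cab [0.8835 0.2067]
cab2 [0.7312 0.3329]
cleaner [ 0.7709 -0.1529]
relay [ 0.6481 -0.0088]
bin [ 0.4886 -0.5496]
box [0.6015 0.665 ]
shaft [ 0.452 -0.009]
handle [ 0.3132 -0.0179]
carton [0.7626 0.0231]
[0.4787, -0.2838, 0.25] -90 [-36.8098  20.7696  83.9923  -0.      75.2382  53.1902]
[0.4787, -0.2838, 0.25] -60 [-36.8098  20.7696  83.9923   0.      75.2382  23.1902]
[0.4787, -0.2838, 0.25] -30 [-36.8098  20.7696  83.9923  -0.      75.2382  -6.8098]
[0.4787, -0.2838, 0.25] -3 [-36.8098  20.7696  83.9923  -0.      75.2382 -33.8098]
[0.4787, -0.2838, 0.25] 0 [-36.8098  20.7696  83.9923  -0.      75.2382 -36.8098]
[0.4787, -0.2838, 0.25] 30 [-36.8098  20.7696  83.9923  -0.      75.2382 -66.8098]
[0.4787, -0.2838, 0.25] 60 [-36.8098  20.7696  83.9923   0.      75.2382 -96.8098]
[0.4787, -0.2838, 0.25] 90 [ -36.8098   20.7696   83.9923   -0.       75.2382 -126.8098]
[0.4787, -0.2838, 0.075] -90 [-36.8098  32.8684  95.29    -0.      51.8416  53.1902]
[0.4787, -0.2838, 0.075] -60 [-36.8098  32.8684  95.29    -0.      51.8416  23.1902]
[0.4787, -0.2838, 0.075] -30 [-36.8098  32.8684  95.29 
[... 2302 characters left out ...]
4   22.8167   97.1276   -0.       60.0556 -114.4454]
[0.485, -0.155, 0.3] -90 [-24.4454  14.2875  85.6196  -0.      80.0928  65.5546]
[0.485, -0.155, 0.3] -60 [-24.4454  14.2875  85.6196   0.      80.0928  35.5546]
[0.485, -0.155, 0.3] -30 [-24.4454  14.2875  85.6196  -0.      80.0928   5.5546]
[0.485, -0.155, 0.3] -3 [-24.4454  14.2875  85.6196  -0.      80.0928 -21.4454]
[0.485, -0.155, 0.3] 0 [-24.4454  14.2875  85.6196  -0.      80.0928 -24.4454]
[0.485, -0.155, 0.3] 30 [-24.4454  14.2875  85.6196  -0.      80.0928 -54.4454]
[0.485, -0.155, 0.3] 60 [-24.4454  14.2875  85.6196   0.      80.0928 -84.4454]
[0.485, -0.155, 0.3] 90 [ -24.4454   14.2875   85.6196   -0.       80.0928 -114.4454]
```

```bash
python3 - <<'E'
from bench import ctrl
from h import *
import pickle
S={}
for n,p in (('lid',[.506,.171,.26]),('stn',[.4787,-.2838,.25])):
    ctrl.goto(p,ori(0)); ctrl.sleep(.2)
    S[n]=(ctrl.current_tool_pos(),ctrl.current_eef_rot()); im=ctrl.read_camera('wrist'); cv2.imwrite(f'pics/w_{n}.png',im)
    print(S[n],ctrl.current_t())
pickle.dump(S,open('S.pkl','wb'))
E
```

```text
(array([0.5058, 0.1716, 0.2599]), array([[ 1.    , -0.0001, -0.0013],
       [ 0.0013,  0.    ,  1.    ],
       [-0.0001, -1.    ,  0.    ]])) 2.1
(array([ 0.479 , -0.2831,  0.25  ]), array([[ 1.    ,  0.    , -0.0011],
       [ 0.0011,  0.    ,  1.    ],
       [ 0.    , -1.    ,  0.    ]])) 4.0167
```

View pics/w_lid.png

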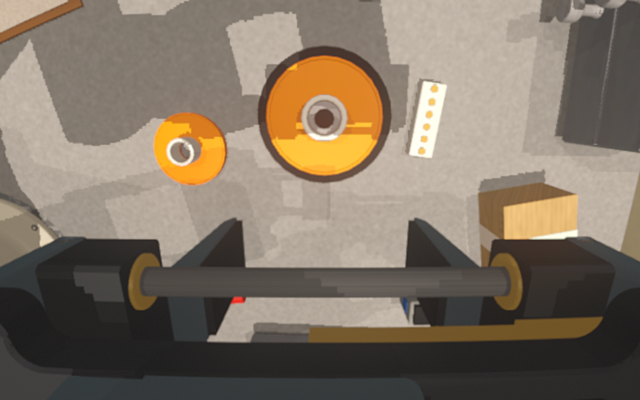

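View pics/w_stn.png

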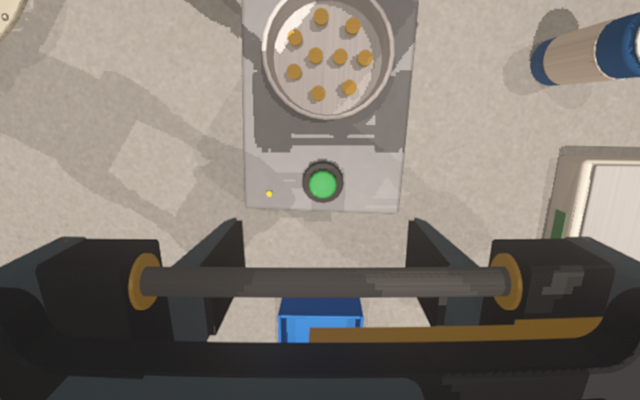

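The wrist pictures show the lid set at (325,115) with its stem top at (323,118). The green button is at (322,184) and the pot at (328,55), its top just cut off. I now refine the positions.

```bash
python3 - <<'E'
from bench import ctrl
from h import *
import pickle
S=pickle.load(open('S.pkl','rb'))
im=cv2.imread('pics/w_lid.png');c=cam(ctrl,'wrist',*S['lid'])
s=cv2.cvtColor(im,cv2.COLOR_BGR2HSV); m=cv2.inRange(s,(5,150,100),(25,255,255)); m[:, :240]=0;m[:,400:]=0;m[:30]=0;m[190:]=0
h=cv2.convexHull(max(cv2.findContours(m,0,1)[0],key=cv2.contourArea))[:,0]; print('orange',h.min(0),h.max(0))
f=lambda q:np.r_[(p:=proj(c,np.r_[circ([*q,.011],.07),circ([*q,.028],.07)])).min(0)-h.min(0)+.3,p.max(0)-h.max(0)-.3]
r=least_squares(f,[.5,.24]);print('cover',r.x,r.fun)
print('knob',onplane(c,(323.5,118.5),.101))
print('knob side/scene',onplane(cam(ctrl,'scene'),(357,156.7),.101),onplane(cam(ctrl,'side'),(252.7,161.7),.101))
im2=cv2.imread('pics/w_stn.png');c=cam(ctrl,'wrist',*S['stn'])
s=cv2.cvtColor(im2,cv2.COLOR_BGR2HSV); m=cv2.inRange(s,(50,100,60),(80,255,255)); m[:150]=0;m[210:]=0;m[:,:295]=0;m[:,350:]=0
ys,xs=np.nonzero(m);print('green',xs.min(),xs.max(),ys.min(),ys.max())
for z in(.08,.085): print(z,onplane(c,(xs.mean(),ys.mean()),z))
for n,x,q,zz in (('a',262,[.506,.241],0),):
    pass
R=cv2.resize(im2[0:140,240:420],None,fx=4,fy=4,interpolation=cv2.INTER_CUBIC)
for z,r_,col in((.105,.06,(0,0,255)),(.105,.056,(255,0,0))):
    p=proj(c,circ([.4853,-.1546,z],r_)); cv2.polylines(R,[np.int32((p-[240,0])*4)],True,col,1)
cv2.imwrite('pics/r1.png',R)
cv2.imwrite('pics/r2.png',cv2.resize(im[90:145,290:360],None,fx=8,fy=8,interpolation=cv2.INTER_CUBIC))
E
```

```text
orange [265  55] [382 175]
cover [0.5024 0.2401] [ 0.3996  0.3889 -0.3991 -0.4888]
knob [0.5028 0.24  ]
knob side/scene [0.5102 0.2352] [0.5065 0.2426]
green 309 336 170 197
0.08 [ 0.4747 -0.2827]
0.085 [ 0.4747 -0.2817]
```

View pics/r1.png

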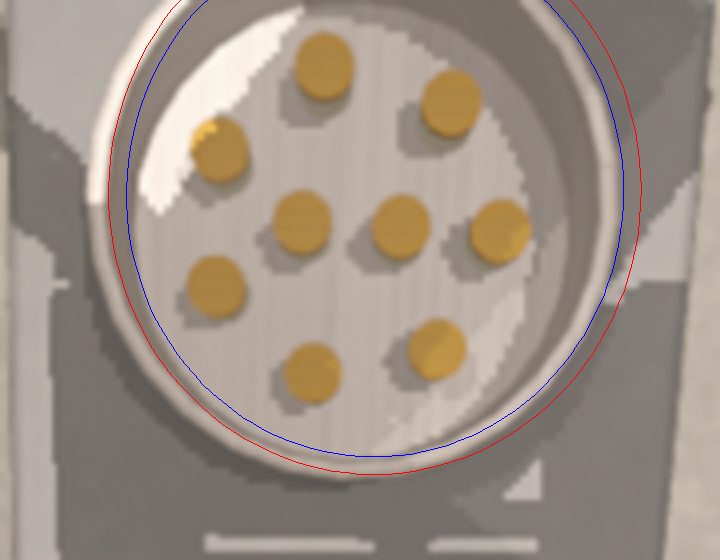

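View pics/r2.png

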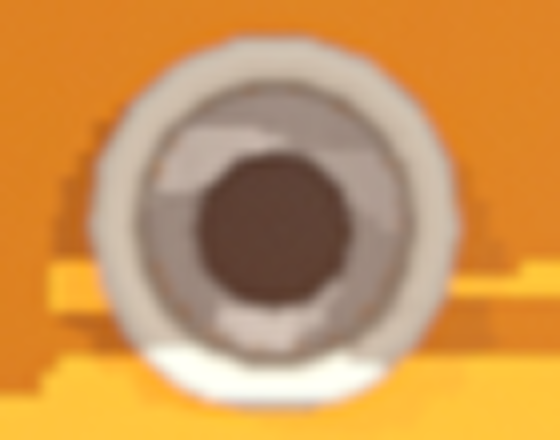

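Wrist and fixed cameras disagree by about 4 mm in x. Looking at the pot with the wrist turned both ways (±90°) cancels the wrist camera's bias.

```bash
cat >> h.py <<'E'
def fitcirc(c,im,q0,z,radii,rng=.01):
    g=cv2.GaussianBlur(cv2.cvtColor(im,cv2.COLOR_BGR2LAB)[:,:,0].astype(np.float32),(0,0),.8)
    gm=np.hypot(cv2.Sobel(g,5,1,0),cv2.Sobel(g,5,0,1)); gm=np.minimum(gm,60)
    best=(-1,)
    for st,R in((.001,rng),(.00025,.001)):
        b=best[1] if len(best)>1 else np.array(q0)
        for dx in np.arange(-R,R+1e-9,st):
            for dy in np.arange(-R,R+1e-9,st):
                q=b+[dx,dy]; p=np.vstack([proj(c,circ([*q,z],r)) for r in radii]).astype(np.float32)
                v=cv2.remap(gm,p[:,:1],p[:,1:],1)[:,0]; ok=(p[:,0]>=1)&(p[:,0]<638)&(p[:,1]>=1)&(p[:,1]<235)
                v=v[ok].mean()
                if v>best[0]: best=(v,q)
    return best
E
python3 - <<'E'
from bench import ctrl
from h import *
import pickle
S=pickle.load(open('S.pkl','rb'))
for n,p,t in (('pA',[.385,-.155,.26],-90),('pB',[.575,-.155,.26],90)):
    ctrl.goto(p,ori(t)); ctrl.sleep(.2)
    S[n]=(ctrl.current_tool_pos(),ctrl.current_eef_rot()); im=ctrl.read_camera('wrist'); cv2.imwrite(f'pics/w_{n}.png',im)
pickle.dump(S,open('S.pkl','wb')); print(ctrl.current_t())
O=[]
for n in('stn','pA','pB'):
    im=cv2.imread(f'pics/w_{n}.png');c=cam(ctrl,'wrist',*S[n]); r=fitcirc(c,im,[.4835,-.154],.105,[.06,.056]); print(n,r,'z',S[n][1][:,2])
    d=im.copy(); cv2.polylines(d,[np.int32(proj(c,circ([*r[1],.105],.06)))],True,(0,0,255),1); O.append(d[:240,150:500])
cv2.imwrite('pics/pots.png',np.vstack([np.hstack(O[:2]),np.hstack([O[2],O[2]*0])]))
for n in('scene','side'):
    im=cv2.imread(f'pics/{n}0.png');c=cam(ctrl,n); 
    print(n,fitcirc(c,np.roll(im,-60,0) if 0 else im,[.4853,-.1546],.105,[.06,.056]))
E
```

```text
8.6917
stn (np.float32(58.26824), array([ 0.4827, -0.1552])) z [-0.0011  1.      0.    ]
pA (np.float32(59.407063), array([ 0.4833, -0.1578])) z [ 1.      0.0002 -0.    ]
pB (np.float32(59.971035), array([ 0.4797, -0.1555])) z [-1.      0.0003 -0.0001]
scene (np.float32(58.154736), array([ 0.4883, -0.1626]))
side (np.float32(57.749107), array([ 0.4795, -0.1593]))
```

View pics/pots.png

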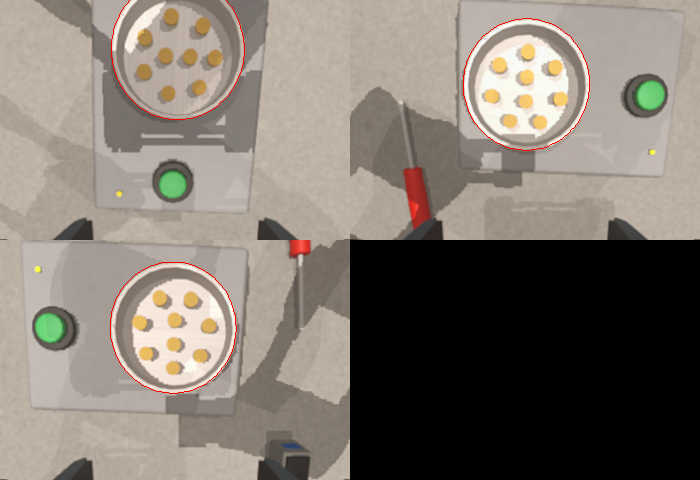

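```bash
sed -i 's/ gm=np.minimum(gm,60)/ gm=np.minimum(gm,400)**.5/' h.py
python3 - <<'E'
from bench import ctrl
from h import *
import pickle
S=pickle.load(open('S.pkl','rb'));O=[]
for n in('stn','pA','pB'):
    im=cv2.imread(f'pics/w_{n}.png');c=cam(ctrl,'wrist',*S[n])
    for rr in([.06],[.056],[.06,.056]): r=fitcirc(c,im,[.4825,-.155],.105,rr,.007); print(n,rr,r)
    d=cv2.resize(im,None,fx=2,fy=2,interpolation=cv2.INTER_CUBIC); cv2.polylines(d,[np.int32(2*proj(c,circ([*r[1],.105],.06)))],True,(0,0,255),1); O.append(d[:320,490:890][:, :390])
cv2.imwrite('pics/pots2.png',cv2.resize(np.hstack(O),None,fx=.68,fy=.68))
E
```

```text
stn [0.06] (np.float32(12.703701), array([ 0.4825, -0.1545]))
stn [0.056] (np.float32(11.689749), array([ 0.4827, -0.155 ]))
stn [0.06, 0.056] (np.float32(12.111691), array([ 0.4827, -0.1547]))
pA [0.06] (np.float32(12.723316), array([ 0.483 , -0.1578]))
pA [0.056] (np.float32(15.499255), array([ 0.483 , -0.1578]))
pA [0.06, 0.056] (np.float32(14.111285), array([ 0.483 , -0.1578]))
pB [0.06] (np.float32(12.6827965), array([ 0.48  , -0.1555]))
pB [0.056] (np.float32(15.574646), array([ 0.4797, -0.1555]))
pB [0.06, 0.056] (np.float32(14.105025), array([ 0.4797, -0.1555]))
```

View pics/pots2.png

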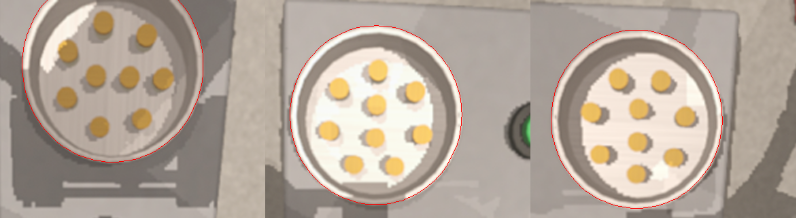

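Pot axis: the ±90° pair averages to (0.4814, -0.1566), and the t=0 view corrected for the same bias agrees within 0.3 mm. Now I press the button.

```bash
python3 - <<'E'
from bench import ctrl
from h import *
B=[.4735,-.2836]
ctrl.command_gripper(0.0)
ctrl.goto([*B,.2],ori(0)); ctrl.move_l([*B,.105],vel=.15); ctrl.sleep(.2)
f0=ctrl.current_contact_force(); print(f0,ctrl.current_t())
print('soft',ctrl.move_l([*B,.066],vel=.025,contact_N=2.0),ctrl.current_tool_pos(),ctrl.current_contact_force())
z=ctrl.current_tool_pos()[2]
print('hard',ctrl.move_l([*B,z-.012],vel=.015,contact_N=10),ctrl.current_tool_pos(),ctrl.current_contact_force(),ctrl.current_t())
ctrl.sleep(.2); print(ctrl.current_contact_force(),ctrl.current_tool_pos())
cv2.imwrite('pics/press.png',ctrl.read_camera('side')[200:320,280:460])
E
```

```text
[-0.4206  0.4526 -0.7822] 12.2583
soft True [ 0.4734 -0.2835  0.079 ] [ 0.0744 -0.4695  4.0074]
hard True [ 0.4734 -0.2836  0.0761] [-2.1062  1.9722 13.323 ] 13.6833
[-2.552   2.0542 14.129 ] [ 0.4734 -0.2835  0.0761]
```

```bash
python3 - <<'E'
from bench import ctrl
from h import *
B=[.4735,-.2836]
for z in np.arange(.0765,.0865,.001):
    ctrl.move_l([*B,z],vel=.02); print(ctrl.current_tool_pos()[2],ctrl.current_contact_force()[2])
ctrl.move_l([*B,.12],vel=.15); ctrl.sleep(.15); print(ctrl.current_contact_force(),ctrl.current_t())
E
```

```text
0.07648757925341634 4.433583653021582
0.07748379681784211 3.898697171579317
0.07847238461057926 3.3207083107034037
0.07950684185640267 2.8975131748353955
0.08051290029379833 2.6810454491668976
0.08151849883831683 0.9376592424962926
0.08251048885428666 -0.2652951662561547
0.08352199576641513 0.21622118228010465
0.08455302045306495 -0.12285285384456757
0.08558075130065303 0.42708403949227747
[ 0.0681 -0.4425  0.7602] 16.9667
```

View pics/press.png

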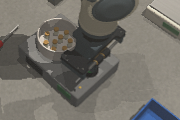

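Button travel is confirmed: the top is at 0.082, the bottom stop is at 0.076, and it has been released. Next is the knob.

```bash
python3 - <<'E'
from bench import ctrl
from h import *
K=[.5016,.2384]
ctrl.goto([.4735,-.2836,.25],ori(0)); ctrl.command_gripper(1.0)
ctrl.goto([*K,.25],ori(0)); ctrl.move_l([*K,.15],vel=.2); ctrl.sleep(.2)
p,R=ctrl.current_tool_pos(),ctrl.current_eef_rot(); im=ctrl.read_camera('wrist'); c=cam(ctrl,'wrist',p,R)
print(p,ctrl.current_t(),proj(c,[[*K,.101],[*K,.131]]),ctrl.current_contact_force())
d=cv2.resize(im[130:330,200:450],None,fx=3,fy=3,interpolation=cv2.INTER_CUBIC)
for r,z in((.01,.101),(.025,.068),(.019,.068)):
    cv2.polylines(d,[np.int32(3*(proj(c,circ([*K,z],r))-[200,130]))],True,(255,0,0),1)
cv2.imwrite('pics/k1.png',d)
E
```

```text
[0.5023 0.2386 0.1512] 21.7333 [[325.8155 220.2362]
 [326.0117 235.5399]] [-0.4476 -0.1277  0.0512]
```

View pics/k1.png

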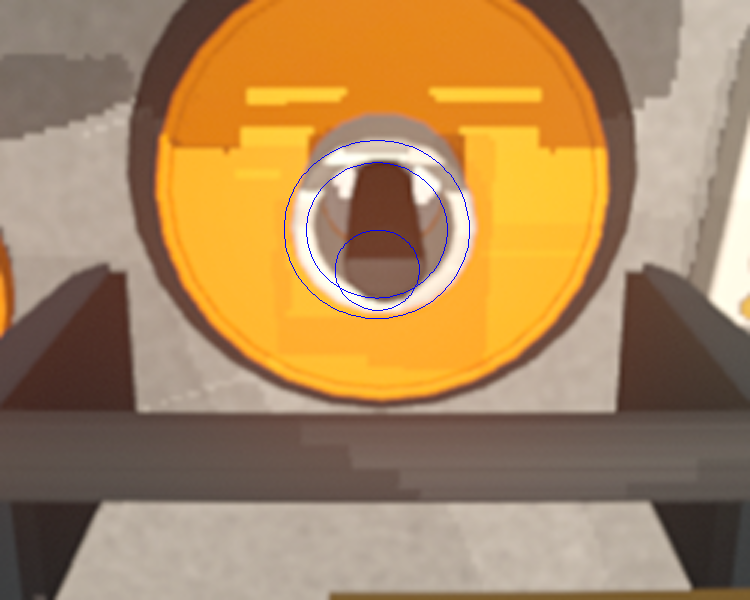

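```bash
python3 - <<'E'
from bench import ctrl
from h import *
K=[.5016,.2384]
print(ctrl.move_l([*K,.0735],vel=.08,contact_N=6),ctrl.current_tool_pos()); ctrl.sleep(.15)
f0=ctrl.current_contact_force()
ctrl.command_gripper(0.15); ctrl.sleep(.2); print('w',ctrl.current_grip_width(),ctrl.current_tool_pos(),ctrl.current_contact_force()-f0)
p=ctrl.current_tool_pos()
ctrl.move_l([p[0],p[1],.12],vel=.05); ctrl.sleep(.2)
print('w',ctrl.current_grip_width(),ctrl.current_tool_pos(),ctrl.current_contact_force()-f0,ctrl.current_wrist_torque(),ctrl.current_t())
p,R=ctrl.current_tool_pos(),ctrl.current_eef_rot(); im=ctrl.read_camera('wrist'); cv2.imwrite('pics/g1.png',im)
s=ctrl.read_camera('side'); cv2.imwrite('pics/g2.png',cv2.resize(s[90:260,160:400],None,fx=3,fy=3))
E
```

```text
False [0.5019 0.2385 0.0739]
w 0.20896874881814334 [0.5014 0.2383 0.0734] [ 1.0412 -0.9234 -1.9877]
w 0.2115851551332915 [0.5013 0.2383 0.1197] [-0.1804 -0.3997 -2.6747] [-0.0453  0.0523  0.0007] 25.5667
```

View pics/g1.png

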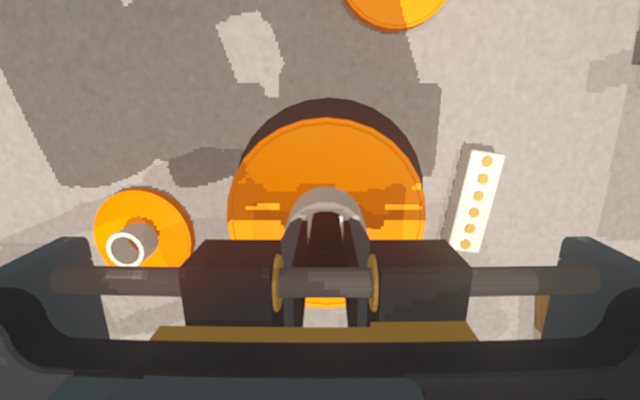

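View pics/g2.png

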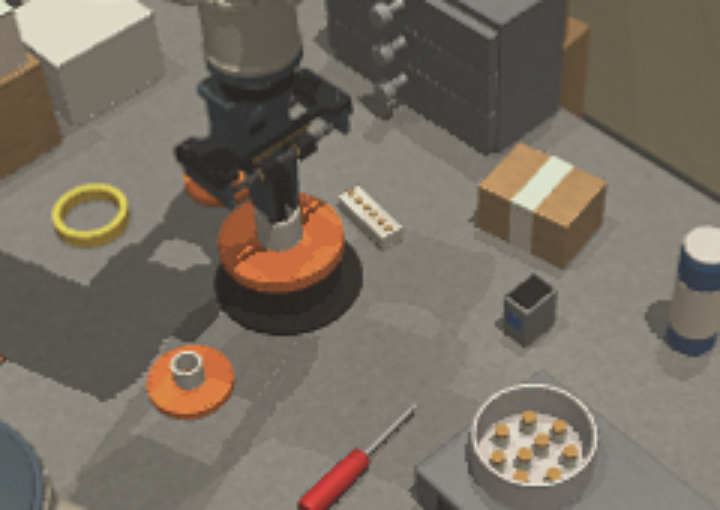

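The wrist and side pictures show both lids lifted together and level. Now I carry and lower them.

```bash
python3 - <<'E'
from bench import ctrl
from h import *
P=[.4814,-.1565]
p=ctrl.current_tool_pos()
ctrl.move_l([p[0],p[1],.265],vel=.12)
ctrl.move_l([*P,.265],vel=.18); ctrl.move_l([*P,.185],vel=.08); ctrl.sleep(.4)
print(ctrl.current_tool_pos(),ctrl.current_grip_width(),ctrl.current_wrist_torque(),ctrl.current_t())
f0=ctrl.current_contact_force()
print(ctrl.move_l([*P,.158],vel=.02,contact_N=4),ctrl.current_tool_pos(),ctrl.current_contact_force()-f0,ctrl.current_wrist_torque(),ctrl.current_t())
im=ctrl.read_camera('wrist'); cv2.imwrite('pics/s1.png',im)
s=ctrl.read_camera('side'); cv2.imwrite('pics/s2.png',cv2.resize(s[150:310,260:460],None,fx=3,fy=3))
E
```

```text
[ 0.4814 -0.1565  0.1851] 0.21041560183419905 [-0.0949  0.0469 -0.0368] 30.925
True [ 0.4817 -0.1566  0.1601] [ 3.7977 -0.5682  7.9162] [-0.1492 -0.3007 -0.0035] 32.05
```

View pics/s2.png

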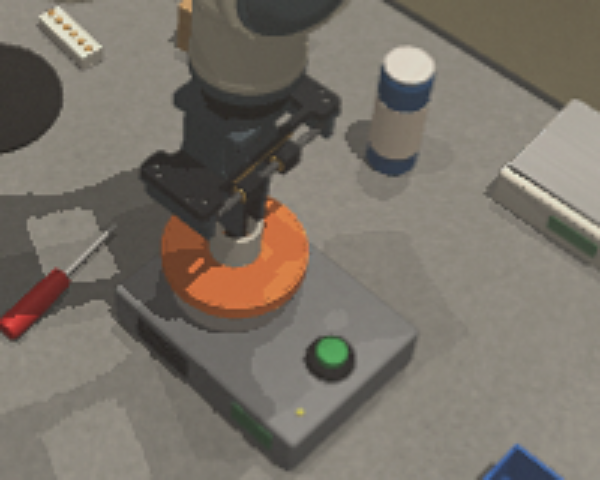

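View pics/s1.png

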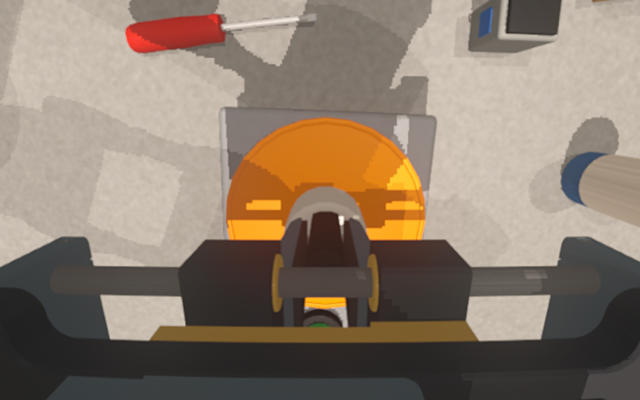

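Contact came at TCP z 0.1601 (0.1604 expected), so the lid is seated. Release it and check.

```bash
python3 - <<'E'
from bench import ctrl
from h import *
P=[.4814,-.1565]
ctrl.command_gripper(1.0); ctrl.sleep(.4)
p=ctrl.current_tool_pos(); print(p)
ctrl.move_l([*P,.235],vel=.12); ctrl.sleep(.3)
p,R=ctrl.current_tool_pos(),ctrl.current_eef_rot(); im=ctrl.read_camera('wrist'); c=cam(ctrl,'wrist',p,R); print(p,ctrl.current_t())
b=R[:,0]*.0012+R[:,2]*.0016
r=fitcirc(c,im,np.array(P)+b[:2],.155,[.025],.008); print('collar',r[1]-b[:2])
d=cv2.resize(im[100:300,190:460],None,fx=2.9,fy=2.9,interpolation=cv2.INTER_CUBIC)
for r_,z in((.01,.188),(.025,.155),(.019,.155),(.07,.115)):
    cv2.polylines(d,[np.int32(2.9*(proj(c,circ([P[0]+b[0],P[1]+b[1],z],r_))-[190,100]))],True,(255,0,0),1)
cv2.imwrite('pics/k2.png',d)
s=ctrl.read_camera('scene'); cv2.imwrite('pics/k3.png',cv2.resize(s[170:290,170:330],None,fx=4,fy=4))
E
```

```text
[ 0.4809 -0.1562  0.1596]
[ 0.4812 -0.1564  0.2346] 34.8333
collar [ 0.4792 -0.1568]
```

View pics/k2.png

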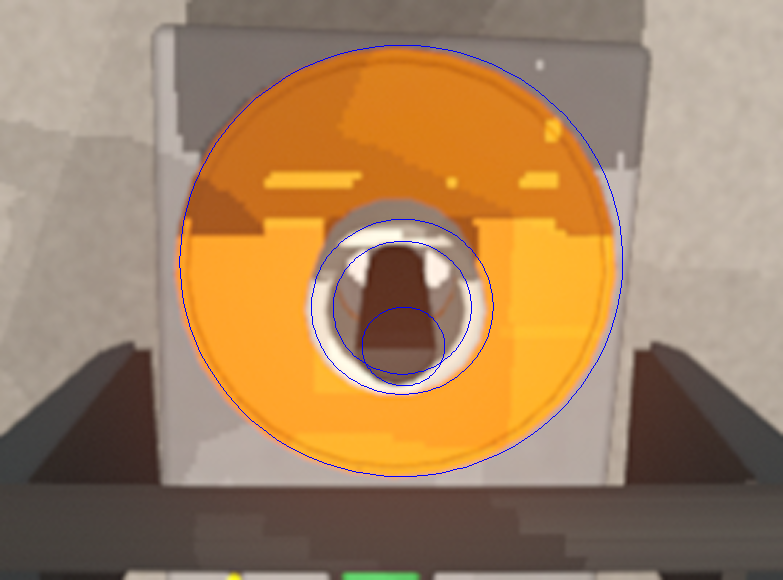

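View pics/k3.png

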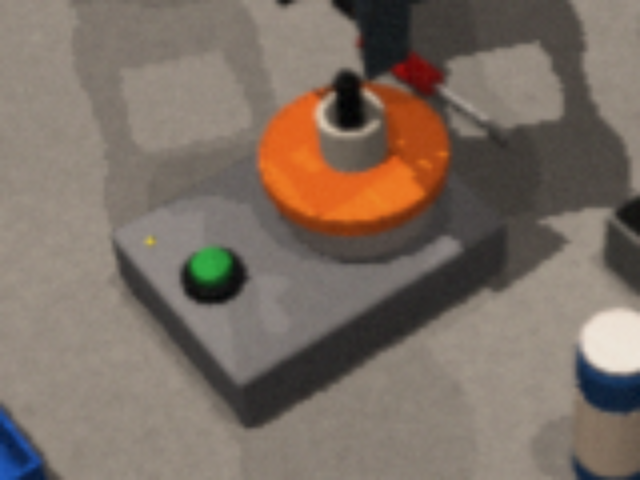

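The picture shows the cover seated level, with its collar at about (0.480, -0.157). Now I grip the collar.

```bash
python3 - <<'E'
from bench import ctrl
from h import *
P=[.4802,-.1566]
print(ctrl.move_l([*P,.1275],vel=.06,contact_N=5),ctrl.current_tool_pos()); ctrl.sleep(.2)
f0=ctrl.current_contact_force()
ctrl.command_gripper(0.40); ctrl.sleep(.3); print('w',ctrl.current_grip_width(),'exp',50/91,ctrl.current_tool_pos(),ctrl.current_contact_force()-f0,ctrl.current_t())
p=ctrl.current_tool_pos()
ctrl.move_l([p[0],p[1],.147],vel=.02); ctrl.sleep(.2)
print(ctrl.current_grip_width(),ctrl.current_tool_pos(),ctrl.current_contact_force()-f0,ctrl.current_wrist_torque(),ctrl.current_t())
s=ctrl.read_camera('scene'); t=ctrl.read_camera('side'); cv2.imwrite('pics/m1.png',np.hstack([cv2.resize(s[150:270,190:290],None,fx=4,fy=4),cv2.resize(t[170:290,280:380],None,fx=4,fy=4)]))
E
```

```text
False [ 0.4803 -0.1567  0.1277]
w 0.5305775427817636 exp 0.5494505494505495 [ 0.4803 -0.1566  0.1275] [ 1.4752 -1.2488 -0.1226] 38.05
0.5373185691461007 [ 0.4802 -0.1566  0.1469] [ 0.8932  0.1516 -2.0049] [-0.095   0.0392 -0.002 ] 39.375
```

View pics/m1.png

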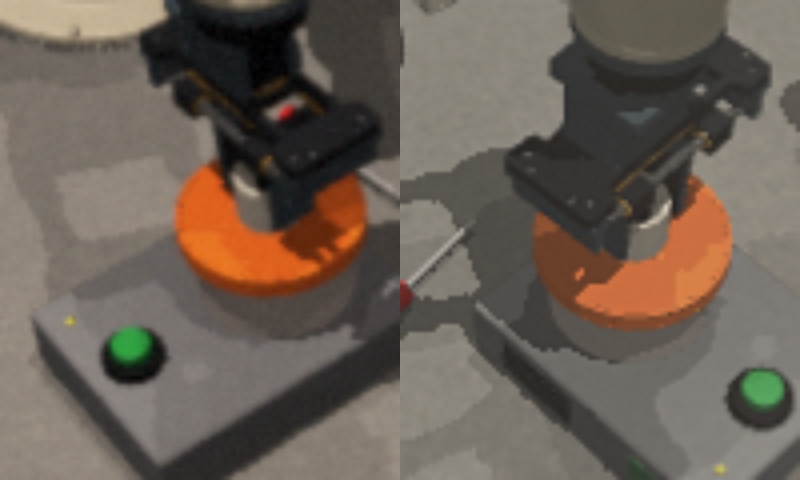

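The cover alone weighs about 2 N in the reading, and the grip is firm. Lift on.

```bash
python3 - <<'E'
from bench import ctrl
from h import *
p=ctrl.current_tool_pos()
ctrl.move_l([p[0],p[1],.245],vel=.05); ctrl.sleep(.6)
print(ctrl.current_grip_width(),ctrl.current_tool_pos(),ctrl.current_contact_force(),ctrl.current_wrist_torque(),ctrl.current_t())
s=ctrl.read_camera('scene'); t=ctrl.read_camera('side'); cv2.imwrite('pics/m2.png',np.hstack([cv2.resize(s[120:270,190:290],None,fx=3.9,fy=3.9),cv2.resize(t[140:290,280:380],None,fx=3.9,fy=3.9)]))
E
```

```text
0.5312508013583543 [ 0.4802 -0.1566  0.245 ] [ 0.0411  0.1032 -2.0741] [-0.0641  0.0065 -0.0757] 42.1833
```

View pics/m2.png

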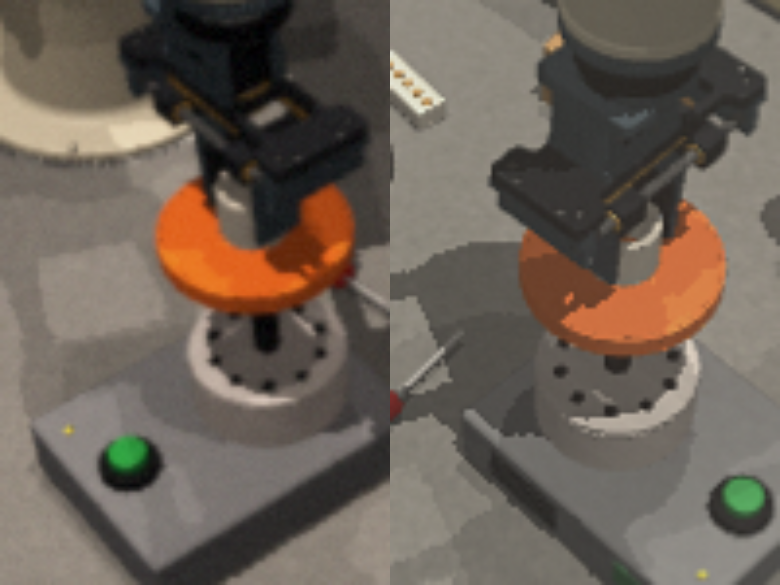

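The cover hangs level above the knob, the vented lid is still seated, and the button is up.

```bash
python3 - <<'E'
from bench import ctrl
ctrl.sleep(.3); print(abs(ctrl.current_dq()).max(),ctrl.current_grip_width(),ctrl.current_t()); ctrl.sign_off()
E
```

```text
0.07313838408448788 0.5351362387819054 42.5833
the job is handed in; nothing more can be done
```

I did the whole job in order and handed it in at 42.6 s of the 64 s allowed; no verdict is reported.

- **Button:** I pressed it until it met a hard stop at 14 N, about 6 mm of travel. The force fell to about zero as the fingers rose past 0.082 m, so it sprang back.
- **Nested set:** I carried it by the black knob and lowered it onto the pot. Contact came at TCP z = 0.1601 m against 0.1604 m expected, with about 8 N of force. I then let go, and the wrist picture showed the cover level and centred to about 1.5 mm.
- **Cover:** I gripped it by the collar and lifted it 117 mm straight up, so its origin should be about 122 mm above the inner lid's. The last pictures show it level and clear of the knob, with the inner lid seated and the button up. The arm was still (joint speeds under 0.1 deg/s). I saw no bystander moved in the pictures I took, but I did not measure them.

**Disagreement:** The fixed cameras put the lid set and the pot about 4–5 mm away from the wrist camera's estimate in x. I trusted the wrist camera, after cancelling its bias with two opposite views of the pot, and the lid seated where that predicted. I checked that the lid was seated from contact height and pictures only.

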